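Load the vibration tester and hold its run paddle

ROBOT

A 7-joint arm with a two-finger parallel gripper is mounted at the origin on the work surface. World frame = base frame: x ahead of the robot, y to its left, z up, the work surface at z = 0. Lengths are in m, angles in rad, forces in N, time in s.
With the tool pointing down it reaches from about 0.4 to 0.875 m from the base axis. Payload 4.4 kg.
Tool frame: the origin (TCP) lies at the very end of the fingers, on their centre line; the grasp point (between the pads) lies 19 mm behind it (ctrl.hold_point_z is the distance from the TCP to the grasp point, in m); z points along the fingers, y is the line along which they close (so a half turn about z gives the same grasp; the last joint's range is limited). The gripper opens to 85 mm and grips with 20 to 120 N. Pads are 22 mm wide; open, the fingers measure 114 mm over their backs; the gripper's body (76 mm by 85 mm) begins 54 mm behind the grasp point. The pads swing forward as they close: fully open they stand 13 mm farther back than shut.
Start: joints at [-1.404, 0.628, 0.038, 1.517, -0.027, 0.996, -0.02], TCP at [0.15, 0.632, 0.231] pointing down, gripper open.
Joint ranges: [-3.06, 3.06], [-0.37, 2.12], [-1.25, 1.32], [0.18, 2.47], [-1.1, 4.24], [0.23, 1.98], [-2.94, 2.94]. Speed limits (rad/s): [2.57, 2.57, 3.14, 3.14, 3.14, 3.14, 3.14].

INTERFACE

Orientations are given as a unit quaternion [x, y, z, w].
In Python, from station import ctrl gives the robot as it stands.
- The arm moves only by the tool arm_command, never from a script. Its argument "series" is a list of rows, each an object with "delta_rot": the turn, a rotation vector about the tool's x, y, z in degrees, a list of three; "xyz": the shift along the tool's x, y, z in mm, a list of three; "claw": the finger opening in mm, from 0 to 85.4. In form: [{"delta_rot": [ax, ay, az], "xyz": [dx, dy, dz], "claw": claw}, ...]. A call has 1 to 20 rows; each row is the pose to reach, as a shift and turn from the pose commanded when the call began, along the tool's axes at that moment; what a row does not reach only later rows make up. A row lasts 1/10 s, in which the tool goes at most 50 mm and 8.59 degrees, less where a joint would pass 70% of its speed; a pose out of reach is approached as far as the arm can. A call with a gripper value outside its range is refused whole. The fingers move at their own pace and stop on an object; "grip_force" is the grip in N (left out, the last holds). Time passes only in rows, so rows that repeat a pose let the fingers close. It gives the time, the measured TCP pose, the force, the opening and the grip force at its end, in the units of the state.
- ctrl.state(): the state, without advancing time (a new reading comes with each control period).
- ctrl.capture(name): name is "scene" or "top" or "wrist"; returns a dict with "img" (420x560x3 uint8, blue, green, red), "fx", "fy", "cx", "cy" (pixels), "k1" (the pictures are not rectified: a ray, as slopes to the right and down, at radius r is drawn at 1 + k1 r^2 times it, then the intrinsics apply), "rvec" (rotation vector, rad) and "tvec" (3), from world to camera coordinates, as OpenCV has them. Camera axes: x right, y down, z forward; pixel columns grow to the right and rows downward; lengths in m; the calibration is good to about 2 mm. A picture is of the moment at which its call begins. There is no depth.
- ctrl.sign_off(): hands the job in; it is judged then, once.
The state is a dict: "time_s": time; "qpos": joint angles; "qvel": joint speeds; "joint_efforts": joint torques, N m; "position": TCP position; "tcp_rot": TCP orientation; "force": force on the tool from outside, world axes, zero at the start; "wrist_torque": the same for the moment, N m; "finger_gap": opening from 0.0 (shut) to 1.0 (fully open); "grasp_force": force on a finger pad.
Only numpy, scipy, OpenCV 4.12 (cv2) and the standard library are available. Lean on these libraries where they do the work, as an engineer would, in place of code of your own. Each camera call takes 0.05 s, during which the arm holds its last target. There are 200 camera calls.

TASK

Take the two white test plaques out of the slanted stand and stand them upright on edge in the two slots of the vibration tester's rack, one in each slot, fully down and roughly centred along it, and let go of them. Then, with the fingertips, press the control station's spring-loaded hold-to-run paddle down to the middle of its travel, level and flush with the tops of its two cheeks, never right down towards its bottom stop, and finish while still holding it there. Leave the weight, bottle, screwdriver and dish where they are.

Things in the scene. Friction and masses are not known exactly. Their poses are not given: they have to be found in the camera images.
- plaque1: White plaque 8 x 80 x 90 mm, 90 g, loose. Origin: centre of its 8 x 80 mm lower edge; own x = thickness, y = width, z = height (top edge at z = 90 mm). Starts leaning 0.4 rad from upright, top towards the stand's -x (roughly the robot), its lowest 24 mm in the stand's slot, the rest free to grip across the 8 mm. plaque1 and plaque2 are alike; either may go in either slot.
- plaque2: The second plaque, alike in all respects, in the stand's other slot, 70 mm from the first (plaque1 is on the stand's -x side, plaque2 on its +x side).
- stand: Grey fixed plastic stand, base 170 (x) x 100 (y) mm, with two slots along y at x = -35 and +35 mm that lean 0.4 rad towards -x; 50 mm high without plaques. Slots 11 mm wide, 70 mm long. Origin: centre of the underside; z up. A plaque is drawn out along its own z (up and towards the stand's -x).
- tester: Fixed bench vibration tester: cream block 160 (x) x 130 (y) mm with an aluminium rack on top with two upright slots along y; the rack's lips end 85 mm above the bench. Origin: centre of the underside; z up.
- slot_near (a point): Middle of the floor of the rack slot at the tester's x = -35 mm, 53 mm above the bench; axes as the tester's: the slot is 11 mm wide in x, 70 mm long in y (open at both ends), with walls 22 mm high and flared lips up to 32 mm above this floor. A plaque is seated when its lower edge is on this floor (its origin then at this point).
- slot_far (a point): The same for the slot at the tester's x = +35 mm (70 mm from the other).
- station: Fixed cream control station, base 150 (x) x 100 (y) x 35 mm, with two upright cheeks 125 mm long and 10 mm thick, 66 mm apart inside, whose tops are 82 mm above the bench, and a steel paddle between them. Origin: centre of the underside; z up.
- paddle_hinge (a point): Hinge axis of the paddle, along the station's y, at its x = +52 mm, 76 mm above the bench. The paddle's top face is 6 mm above the hinge axis when level.
- paddle_pad (a point): Place to press: on the top face of the steel paddle (56 mm wide, 112 mm long, 8 mm thick), on its middle line, 90 mm from the hinge towards the station's -x, 18 mm from its free end. It moves with the paddle: about 107 mm above the bench released, 82 mm when level, about 56 mm at the stop.
- paddle (a joint): Paddle angle (rad), grows as it is pressed down: 0 released (free end raised 0.30 rad), 0.30 level and flush with the cheeks' tops, 0.60 bottom stop. A spring drives it back up; at the pad it takes about 2 N to start, 6 N at level, 10 N at the stop.
- weight: Bystander, loose: a round steel test weight with a knob, 48 mm across, 70 mm tall; leave it alone. Origin: centre of the underside.
- bottle: Bystander, loose: a white closed bottle, 54 mm across, 130 mm tall; leave it alone. Origin: centre of the underside.
- driver: Bystander, loose: a screwdriver, 160 mm long, lying on the bench; leave it alone. Origin: middle of its length, on the underside.
- dish: Bystander, loose: an empty white dish, 90 mm across, 35 mm tall; leave it alone. Origin: centre of the underside.
Not all that is in view belongs to the job. What is shaped like the plaque1 but pink is not meant.

How it is judged:
By the outcome, as a careful person would: the job done as asked, in the order asked, and still so for the second after the job is handed in, while the arm keeps its last pose, push and grip.
It also fails if it takes over 67 s, if anything falls off the work surface, if the arm or the gripper's body presses on something with over 40 N, if the wrist force passes 120 N, or if a joint passes its speed limit or range.

## Working session

There is one attempt and no reset: what is moved stays moved. The work goes in short steps, Python scripts to look and compute and a tool call to move; the robot and the scene stay as the last step left them, time stands still between calls to the robot, and variables do not carry over. Pictures are saved under pics/ and viewed, at most 10 in all, crops included, and the job is handed in when it is done.

Besides the shell and the picture viewer there is one more tool, called after "Call:" as name([rows], argument=value, ...), one row to a line, values as JSON. arm_command: Moves the arm, as the interface text tells. Its arguments: {"type":"object","properties":{"series":{"type":"array","items":{"type":"object","properties":{"delta_rot":{"type":"array","items":{"type":"number"}},"xyz":{"type":"array","items":{"type":"number"}},"claw":{"type":"number"}}}},"grip_force":{"type":"number"}},"required":["series"]}

```bash
mkdir -p pics; ls
python3 - <<'E'
from station import ctrl
import cv2
for n in("scene","top"):
    c=ctrl.capture(n); cv2.imwrite(f"pics/{n}0.png",cv2.resize(c["img"],(800,600),interpolation=cv2.INTER_CUBIC))
    print(n,{k:v for k,v in c.items() if k!="img"})
s=ctrl.state();print(s, ctrl.hold_point_z)
E
```

```text
pics
scene {'fx': 509.35299235423656, 'fy': 509.35299235423656, 'cx': 276.4765220473508, 'cy': 201.7197770235616, 'k1': -0.08858033783420374, 'rvec': array([ 1.79511045,  1.31540421, -0.6919112 ]), 'tvec': array([-0.17865764, -0.19856731,  1.96855838])}
top {'fx': 538.4505940744297, 'fy': 538.4505940744297, 'cx': 275.1948089473838, 'cy': 210.08031781283495, 'k1': -0.13840171535840687, 'rvec': array([ 2.11769377, -2.09869625,  0.22869363]), 'tvec': array([0.00545568, 0.56229276, 1.94557641])}
{'time_s': 0.1, 'qpos': array([-1.4037809 ,  0.62926369,  0.03843313,  1.51827563, -0.02699428,
        0.99635136, -0.02003098]), 'qvel': array([-0.00063196,  0.00034741, -0.00077982, -0.00213256, -0.00015363,
       -0.00044566, -0.00122614]), 'joint_efforts': array([ 2.91963865e-03, -5.64526856e+01,  1.23042874e+00, -1.93972886e+01,
        1.12830213e-02,  5.47396994e-03, -8.74865577e-06]), 'position': array([0.14979782, 0.63190347, 0.23047191]), 'tcp_rot': array([ 1.16154199e-01,  9.93230794e-01, -8.85150393e-04, -9.48278212e-05]), 'force': array([ 0.33218232,  0.2196128 , -0.25849557]), 'wrist_torque': array([-0.05187957,  0.00244233, -0.02373154]), 'grasp_force': 0.0, 'finger_gap': 0.9968363304668576} 0.0187
```

View pics/scene0.png

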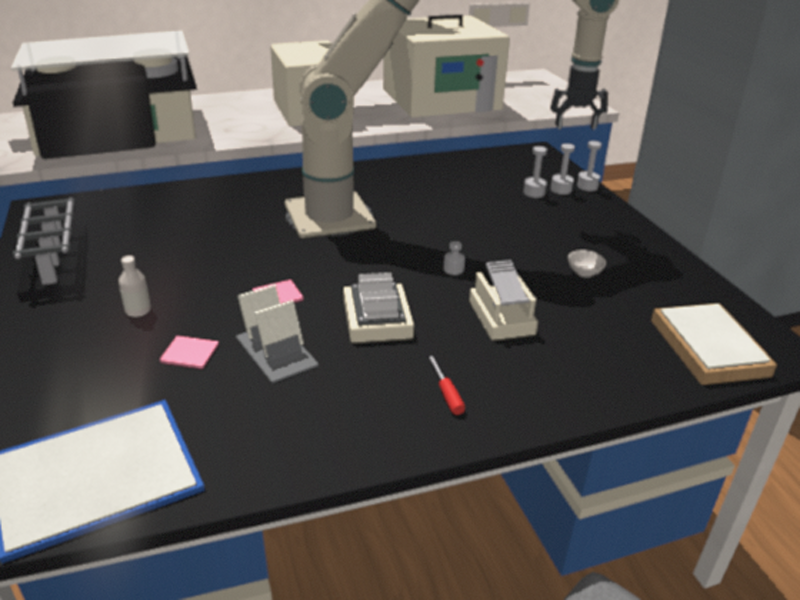

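View pics/top0.png

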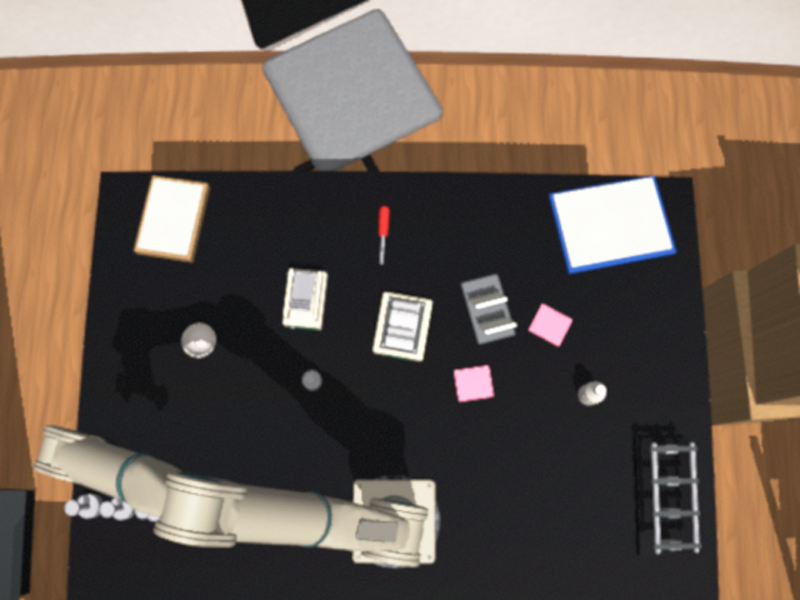

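```bash
cat > h.py <<'E'
import numpy as np, cv2
from scipy.spatial.transform import Rotation as R
from station import ctrl
def crop(c,x0,y0,w,h,s,f):
    cv2.imwrite(f,cv2.resize(c["img"][y0:y0+h,x0:x0+w],None,fx=s,fy=s,interpolation=cv2.INTER_CUBIC))
def proj(c,P):
    P=np.atleast_2d(P); q=P@R.from_rotvec(c["rvec"]).as_matrix().T+c["tvec"]
    a=q[:,:2]/q[:,2:]; a=a*(1+c["k1"]*(a**2).sum(1,keepdims=True))
    return a*[c["fx"],c["fy"]]+[c["cx"],c["cy"]]
def ray(c,uv,z):
    "world point at height z seen at pixel uv"
    d=(np.array(uv,float)-[c["cx"],c["cy"]])/[c["fx"],c["fy"]]; a=d.copy()
    for _ in range(20): a=d/(1+c["k1"]*(a@a))
    M=R.from_rotvec(c["rvec"]).as_matrix(); o=-M.T@c["tvec"]; v=M.T@np.r_[a,1]
    return o+v*(z-o[2])/v[2]
E
python3 - <<'E'
from h import *
c=ctrl.capture("top"); crop(c,190,180,190,84,4.2,"pics/t1.png")
c=ctrl.capture("scene"); crop(c,160,175,224,98,3.5,"pics/s1.png")
E
```

```text
(no output)
```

View pics/t1.png

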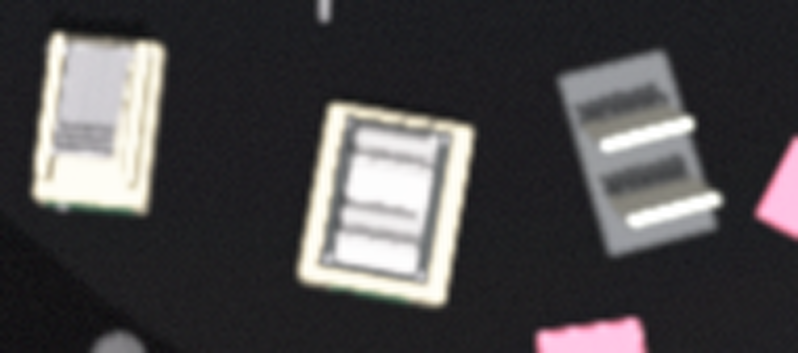

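View pics/s1.png

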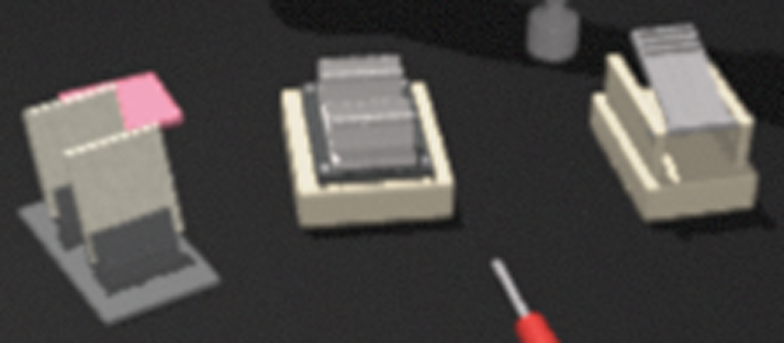

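```bash
cat > fit.py <<'E'
from h import *
from scipy.optimize import least_squares
T=ctrl.capture("top"); S=ctrl.capture("scene")
t=lambda *p:np.array(p)/4.2+[190,180]
s=lambda *p:np.array(p)/3.5+[160,175]
def fit(name,obs,x0):
    # obs: list (cam, local pts fn(h), pixels)
    def W(p,L): return L@R.from_euler('z',p[2]).as_matrix().T+[p[0],p[1],0]
    def res(p): return np.concatenate([(proj(c,W(p,np.array(L(p[3]))))-px).ravel() for c,L,px in obs])
    r=least_squares(res,x0,x_scale=[.1,.1,.1,.01]); print(name,r.x.round(4),"deg",np.degrees(r.x[2]).round(2),"res",r.fun.reshape(-1,2).round(1).tolist())
rect=lambda a,b:(lambda h:[[a,b,h],[a,-b,h],[-a,-b,h],[-a,b,h]])
fit("tester",[(T,rect(.08,.065),t((330,101),(475,124),(445,306),(299,282))),(S,lambda h:[[.08,-.065,h],[.08,.065,h],[-.08,-.065,h]],s((297,190),(452,183),(282,93)))],[.55,0,-.17,.045])
fit("stand",[(T,rect(.085,.05),t((557,75),(664,50),(717,230),(610,256))),(S,lambda h:[[.085,-.05,h],[.085,.05,h],[-.085,-.05,h]],s((107,320),(218,278),(20,210)))],[.55,-.2,.28,.005])
fit("station",[(T,lambda h:[[-.075,.05,.035],[-.075,-.05,.035]],t((33,205),(148,213))),(S,lambda h:[[.075,-.05,.035],[.075,.05,.035]],s((645,190),(752,178)))],[.6,.2,-.1,.035])
def tri(a,b):
    f=lambda P:np.r_[proj(T,P)[0]-a,proj(S,P)[0]-b]
    r=least_squares(f,[.6,-.2,.1],x_scale=.1); return r.x.round(4),r.fun.round(1)
for n,(ta,tb,sa,sb) in dict(p2=((602,145),(692,125),(66,153),(158,125)),p1=((630,220),(720,199),(25,115),(118,87))).items():
    print(n,tri(t(ta)[0],s(sb)[0]),tri(t(tb)[0],s(sa)[0]))
E
python3 fit.py
```

```text
tester [ 0.4987 -0.0171 -0.1669  0.0325] deg -9.56 res [[0.6, 0.8], [-0.1, 1.2], [-0.0, -0.7], [0.3, -1.1], [0.5, 0.9], [0.4, -0.2], [-0.3, -0.9]]
stand [ 0.553  -0.2452  0.2611  0.0033] deg 14.96 res [[0.8, 0.7], [0.1, 0.4], [-0.2, -0.6], [0.1, -0.3], [-0.2, 0.1], [0.7, 0.1], [0.0, -0.3]]
station [ 0.5696  0.2407 -0.0929  0.035 ] deg -5.32 res [[0.9, -1.7], [-0.2, -0.9], [-0.6, -1.6], [0.5, -2.0]]
p2 (array([ 0.5383, -0.2025,  0.1022]), array([0.2, 0. , 0.2, 0. ])) (array([ 0.557 , -0.2804,  0.1024]), array([-0.1, -0. , -0.1, -0. ]))
p1 (array([ 0.4728, -0.2241,  0.1022]), array([-0.3, -0. , -0.2, -0. ])) (array([ 0.4919, -0.3035,  0.1011]), array([-0.1, -0. , -0.1, -0. ]))
```

```bash
cat >> h.py <<'E'
def orient(yaw,tilt):
    "tool rot for grasping plate of yaw(deg), leaning tilt rad to -x"
    P=R.from_euler('z',yaw,degrees=True).as_matrix()@R.from_euler('y',-tilt).as_matrix()
    return np.c_[P[:,1],P[:,0],-P[:,2]]
def delta(*targets):
    s=ctrl.state(); M=R.from_quat(s["tcp_rot"]).as_matrix()
    print("t",round(s["time_s"],2),"pos",(s["position"]*1e3).round(1),"F",s["force"].round(1),"q",s["qpos"].round(2))
    for p,Q in targets:
        rv=np.degrees(R.from_matrix(M.T@Q).as_rotvec())
        print("xyz",(M.T@(np.array(p)-s["position"])*1e3).round(1),"rot",rv.round(2),"|d|",round(np.linalg.norm(np.array(p)-s["position"])*1e3),"ang",np.linalg.norm(rv).round(1))
E
python3 - <<'E'
from h import *
Q=orient(14.2,.4); V=orient(14.2,0)
top=np.array([.4824,-.2638,.1017])
delta(([.55,.25,.32],orient(25,0)),([.50,-.1,.32],V),(top-Q[:,2]*.10,Q))
E
```

```text
t 0.3 pos [149.9 632.3 231. ] F [-0.2  0.2 -0.8] q [-1.4   0.63  0.04  1.52 -0.03  1.   -0.02]
xyz [-477.5 -279.7  -88.8] rot [-4.000e-02  2.000e-02  5.166e+01] |d| 561 ang 51.7
xyz [-509.6 -631.8  -88.6] rot [-4.000e-02  2.000e-02  6.246e+01] |d| 817 ang 62.5
xyz [-495.8 -813.2   37.7] rot [-20.63 -12.47  61.6 ] |d| 953 ang 66.1
```

Call:
arm_command([
  {"xyz": [-478, -280, -89], "delta_rot": [0, 0, 52], "claw": 45},
  {"xyz": [-478, -280, -89], "delta_rot": [0, 0, 52], "claw": 45},
  {"xyz": [-478, -280, -89], "delta_rot": [0, 0, 52], "claw": 45},
  {"xyz": [-478, -280, -89], "delta_rot": [0, 0, 52], "claw": 45},
  {"xyz": [-478, -280, -89], "delta_rot": [0, 0, 52], "claw": 45},
  {"xyz": [-478, -280, -89], "delta_rot": [0, 0, 52], "claw": 45},
  {"xyz": [-478, -280, -89], "delta_rot": [0, 0, 52], "claw": 45},
  {"xyz": [-478, -280, -89], "delta_rot": [0, 0, 52], "claw": 45},
  {"xyz": [-478, -280, -89], "delta_rot": [0, 0, 52], "claw": 45},
  {"xyz": [-478, -280, -89], "delta_rot": [0, 0, 52], "claw": 45},
  {"xyz": [-478, -280, -89], "delta_rot": [0, 0, 52], "claw": 45},
  {"xyz": [-478, -280, -89], "delta_rot": [0, 0, 52], "claw": 45},
  {"xyz": [-510, -632, -89], "delta_rot": [0, 0, 62], "claw": 45},
  {"xyz": [-510, -632, -89], "delta_rot": [0, 0, 62], "claw": 45},
  {"xyz": [-510, -632, -89], "delta_rot": [0, 0, 62], "claw": 45},
  {"xyz": [-510, -632, -89], "delta_rot": [0, 0, 62], "claw": 45},
  {"xyz": [-510, -632, -89], "delta_rot": [0, 0, 62], "claw": 45},
  {"xyz": [-510, -632, -89], "delta_rot": [0, 0, 62], "claw": 45},
  {"xyz": [-510, -632, -89], "delta_rot": [0, 0, 62], "claw": 45},
  {"xyz": [-510, -632, -89], "delta_rot": [0, 0, 62], "claw": 45},
])

```text
time_s: 2.3
position: [0.4984, -0.1077, 0.321]
tcp_rot: [0.615, 0.788, -0.001, 0.001]
force: [-0.4, -0.1, -0.2]
finger_gap: 0.524
grasp_force: 0.0
```

Run:
```python
from h import *
Q=orient(14.2,.4)
top=np.array([.4824,-.2638,.1017])
delta((top-Q[:,2]*.10,Q))
```

```text
t 2.3 pos [ 498.4 -107.7  321. ] F [-0.4 -0.1 -0.2] q [-0.18  0.35  0.47  1.79 -0.18  1.04  0.6 ]
xyz [-147.2  -92.2  127.8] rot [-22.95   0.26  -0.12] |d| 216 ang 23.0
```

Call:
arm_command([
  {"xyz": [-147, -92, 128], "delta_rot": [-23, 0.3, 0], "claw": 45},
  {"xyz": [-147, -92, 128], "delta_rot": [-23, 0.3, 0], "claw": 45},
  {"xyz": [-147, -92, 128], "delta_rot": [-23, 0.3, 0], "claw": 45},
  {"xyz": [-147, -92, 128], "delta_rot": [-23, 0.3, 0], "claw": 45},
  {"xyz": [-147, -92, 128], "delta_rot": [-23, 0.3, 0], "claw": 45},
  {"xyz": [-147, -92, 128], "delta_rot": [-23, 0.3, 0], "claw": 45},
  {"xyz": [-147, -92, 128], "delta_rot": [-23, 0.3, 0], "claw": 45},
  {"xyz": [-147, -92, 128], "delta_rot": [-23, 0.3, 0], "claw": 45},
])

```text
time_s: 3.1
position: [0.4484, -0.2654, 0.1919]
tcp_rot: [0.599, 0.775, 0.16, 0.119]
force: [-0.0, 0.2, 0.1]
finger_gap: 0.528
grasp_force: 0.0
```

Run:
```python
from h import *
Q=orient(14.2,.4)
top=np.array([.4824,-.2638,.1017])
delta((top-Q[:,2]*.10,Q))
c=ctrl.capture("wrist"); crop(c,0,0,560,420,1.42,"pics/w1.png")
for t in ([.4728,-.2241,.1022],[.4919,-.3035,.1011],[.5383,-.2025,.1022],[.557,-.2804,.1024]): print(proj(c,t)*1.42)
```

```text
t 3.1 pos [ 448.4 -265.4  191.9] F [-0.   0.2  0.1] q [ 0.63  0.45  0.1   2.16 -0.91  0.48  1.77]
xyz [-6.7 -4.4 -4. ] rot [ 0.06 -0.55  0.26] |d| 9 ang 0.6
[[398.47040994 230.06876912]]
[[395.72193583 384.6569284 ]]
[[518.58237229 213.9497997 ]]
[[507.90292006 354.83148345]]
```

View pics/w1.png

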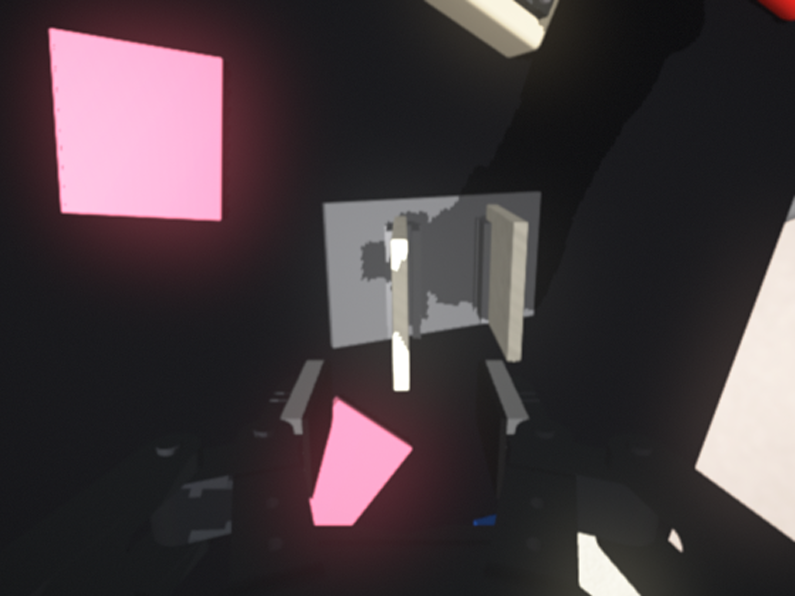

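Run:
```python
from h import *
c=ctrl.capture("wrist")
for n,a,b in(("p1",(399.5,219),(401,389)),("p2",(521,220),(516,358))):
    a=ray(c,np.array(a)/1.42,.1017);b=ray(c,np.array(b)/1.42,.1017);d=a-b
    print(n,a.round(4),b.round(4),((a+b)/2).round(4),np.linalg.norm(d).round(4),np.degrees(np.arctan2(-d[0],d[1])))
```

```text
p1 [ 0.4732 -0.218   0.1017] [ 0.4965 -0.3048  0.1017] [ 0.4848 -0.2614  0.1017] 0.0899 15.043287494721175
p2 [ 0.5424 -0.2041  0.1017] [ 0.5653 -0.2811  0.1017] [ 0.5538 -0.2426  0.1017] 0.0803 16.616948313080208
```

Run:
```python
from h import *
Q=orient(15,.4)
top=np.array([.4840,-.2630,.1017])
delta((top-Q[:,2]*.03,Q),(top+Q[:,2]*.037,Q))
```

```text
t 3.2 pos [ 449.5 -264.1  192.8] F [-0.7 -0.9 -0.1] q [ 0.62  0.44  0.1   2.16 -0.91  0.48  1.78]
xyz [-8.2 -4.7 67. ] rot [ 0.14 -0.24 -0.25] |d| 68 ang 0.4
xyz [ -8.5  -4.8 133.9] rot [ 0.14 -0.24 -0.25] |d| 134 ang 0.4
```

Call:
arm_command([
  {"xyz": [-8.4, -4.7, 40], "delta_rot": [0.1, -0.2, -0.2], "claw": 40},
  {"xyz": [-8.4, -4.7, 67], "delta_rot": [0.1, -0.2, -0.2], "claw": 40},
  {"xyz": [-8.4, -4.7, 67], "delta_rot": [0.1, -0.2, -0.2], "claw": 40},
  {"xyz": [-8.4, -4.7, 67], "delta_rot": [0.1, -0.2, -0.2], "claw": 40},
  {"xyz": [-8.4, -4.7, 67], "delta_rot": [0.1, -0.2, -0.2], "claw": 40},
])

```text
time_s: 3.7
position: [0.4722, -0.268, 0.1302]
tcp_rot: [0.597, 0.777, 0.157, 0.122]
force: [-0.6, -0.2, 0.8]
finger_gap: 0.469
grasp_force: 0.0
```

Run:
```python
from h import *
Q=orient(15,.4)
top=np.array([.4840,-.2630,.1017])
delta((top-Q[:,2]*.03,Q),(top+Q[:,2]*.037,Q))
c=ctrl.capture("wrist"); crop(c,180,120,200,200,3,"pics/w2.png")
```

```text
t 3.7 pos [ 472.2 -268.   130.2] F [-0.6 -0.2  0.8] q [ 0.72  0.58 -0.08  2.16 -1.07  0.31  1.93]
xyz [1.8 0.6 1.2] rot [ 0.03  0.13 -0.08] |d| 2 ang 0.2
xyz [ 1.9  0.5 68.2] rot [ 0.03  0.13 -0.08] |d| 68 ang 0.2
```

View pics/w2.png

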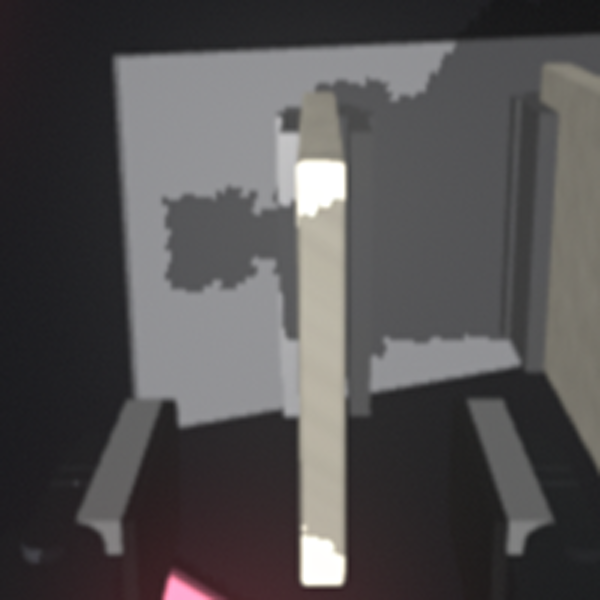

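```bash
cat >> h.py <<'E'
def orient2(yaw,tilt,a):
    return orient(yaw,tilt)@R.from_euler('y',a,degrees=True).as_matrix()
E
python3 - <<'E'
from h import *
c=ctrl.capture("wrist")
for v in(160,585): print(ray(c,np.array([322,v])/3+[180,120],.1017).round(4))
Q=orient(15,.4);Q2=orient2(15,.4,12)
top=np.array([.4840,-.2630,.1017])
delta((top-Q[:,2]*.015,Q2))
E
```

```text
[ 0.4745 -0.2285  0.1017]
[ 0.4956 -0.307   0.1017]
t 3.8 pos [ 472.1 -268.3  130.2] F [-0.1 -0.2 -0.7] q [ 0.72  0.58 -0.08  2.16 -1.07  0.31  1.93]
xyz [ 2.1  0.7 16.3] rot [ 0.04 12.16 -0.1 ] |d| 16 ang 12.2
```

Call:
arm_command([
  {"xyz": [-2, 0.7, 10], "delta_rot": [0, 6, 0], "claw": 40},
  {"xyz": [-2, 0.7, 16], "delta_rot": [0, 12, 0], "claw": 40},
  {"xyz": [-2, 0.7, 16], "delta_rot": [0, 12, 0], "claw": 40},
  {"xyz": [-2, 0.7, 16], "delta_rot": [0, 12, 0], "claw": 40},
])

```text
time_s: 4.2
position: [0.4789, -0.268, 0.1146]
tcp_rot: [0.578, 0.785, 0.219, 0.04]
force: [-1.2, 0.1, 0.1]
finger_gap: 0.471
grasp_force: 0.0
```

Run:
```python
from h import *
Q=orient(15,.4);Q2=orient2(15,.4,12)
top=np.array([.4848,-.2672,.102])
g=top+Q[:,2]*.012-Q2[:,2]*-.0187
delta((top-Q[:,2]*.015,Q2),(g,Q2))
```

```text
t 4.2 pos [ 478.9 -268.   114.6] F [-1.2  0.1  0.1] q [ 0.71  0.68  0.04  2.   -0.89  0.63  1.82]
xyz [-0.5  0.6 -1.2] rot [ 0.02  0.16 -0.16] |d| 1 ang 0.2
xyz [-6.   0.6 43.9] rot [ 0.02  0.16 -0.16] |d| 44 ang 0.2
```

Call:
arm_command([
  {"xyz": [-3, 0.6, 20], "delta_rot": [0, 0, 0], "claw": 40},
  {"xyz": [-6, 0.6, 38], "delta_rot": [0, 0, 0], "claw": 40},
  {"xyz": [-6.5, 0.6, 47], "delta_rot": [0, 0, 0], "claw": 40},
  {"xyz": [-6.5, 0.6, 47], "delta_rot": [0, 0, 0], "claw": 40},
  {"xyz": [-6.5, 0.6, 47], "delta_rot": [0, 0, 0], "claw": 40},
])

```text
time_s: 4.7
position: [0.4961, -0.2596, 0.0716]
tcp_rot: [0.578, 0.785, 0.219, 0.039]
force: [0.2, -0.1, 0.1]
finger_gap: 0.47
grasp_force: 0.0
```

Call:
arm_command([
  {"xyz": [0, 0, 0], "delta_rot": [0, 0, 0], "claw": 0},
  {"xyz": [0, 0, 0], "delta_rot": [0, 0, 0], "claw": 0},
  {"xyz": [0, 0, 0], "delta_rot": [0, 0, 0], "claw": 0},
  {"xyz": [0, 0, 0], "delta_rot": [0, 0, 0], "claw": 0},
  {"xyz": [0, 0, 0], "delta_rot": [0, 0, 0], "claw": 0},
  {"xyz": [0, 0, 0], "delta_rot": [0, 0, 0], "claw": 0},
  {"xyz": [0, 0, 0], "delta_rot": [0, 0, 0], "claw": 0},
  {"xyz": [0, 0, 0], "delta_rot": [0, 0, 0], "claw": 0},
], grip_force=30)

```text
time_s: 5.5
position: [0.497, -0.2602, 0.0718]
tcp_rot: [0.578, 0.785, 0.219, 0.04]
force: [-0.7, 0.2, 6.3]
finger_gap: 0.087
grasp_force: 31.6
```

Run:
```python
from h import *
Q=orient(15,.4);Q2=orient2(15,.4,12)
s=ctrl.state();p=s["position"]; print(s["finger_gap"],s["grasp_force"])
top=np.array([.4848,-.2672,.102])
# plaque top centre in tool frame
M=R.from_quat(s["tcp_rot"]).as_matrix(); print("top in tool mm",(M.T@(top-p)*1e3).round(1))
delta((p-Q[:,2]*.06,Q2))
```

```text
0.08698957276643979 31.58414661884308
top in tool mm [  3.3  -0.8 -33.1]
t 5.5 pos [ 497.  -260.2   71.8] F [-0.7  0.2  6.3] q [ 0.71  0.76 -0.01  1.99 -0.96  0.54  1.87]
xyz [ 12.4   0.1 -58.7] rot [ 0.1   0.08 -0.14] |d| 60 ang 0.2
```

Call:
arm_command([
  {"xyz": [2, 0, -10], "delta_rot": [0, 0, 0], "claw": 0},
  {"xyz": [5, 0, -24], "delta_rot": [0, 0, 0], "claw": 0},
  {"xyz": [9, 0, -42], "delta_rot": [0, 0, 0], "claw": 0},
  {"xyz": [15, 0, -70], "delta_rot": [0, 0, 0], "claw": 0},
  {"xyz": [21, 0, -98], "delta_rot": [0, 0, 0], "claw": 0},
  {"xyz": [21, 0, -98], "delta_rot": [0, 0, 0], "claw": 0},
], grip_force=45)

```text
time_s: 6.1
position: [0.4573, -0.2723, 0.1664]
tcp_rot: [0.579, 0.785, 0.218, 0.042]
force: [0.4, -0.9, -1.0]
finger_gap: 0.087
grasp_force: 44.9
```

Run:
```python
from h import *
s=ctrl.state(); print(s["finger_gap"],s["grasp_force"])
yt=-9.56; t0=np.array([.4987,-.0171,0]); Z=R.from_euler('z',yt,degrees=True).as_matrix()
Q=orient2(yt,0,12)
for nm,sx in(("near",-.035),("far",.035)):
    o=t0+Z@[sx,0,.053]+[0,0,.110]           # plaque origin 110 above floor
    tcp=o+[0,0,.090]-Q@(np.array([3.3,-.8,-33.1])/1e3)
    print(nm,o,tcp); delta((tcp,Q))
```

```text
0.08708557586627275 44.92722272872925
near [ 0.46418607 -0.01128719  0.163     ] [ 0.46558182 -0.00781681  0.21993721]
t 6.1 pos [ 457.3 -272.3  166.4] F [ 0.4 -0.9 -1. ] q [ 0.7   0.58  0.1   2.   -0.81  0.72  1.75]
xyz [252.4  90.3  32. ] rot [17.17 -4.59 28.12] |d| 270 ang 33.3
far [ 0.53321393 -0.02291281  0.163     ] [ 0.53460967 -0.01944243  0.21993721]
t 6.1 pos [ 457.3 -272.3  166.4] F [ 0.4 -0.9 -1. ] q [ 0.7   0.58  0.1   2.   -0.81  0.72  1.75]
xyz [219.1 149.   50.5] rot [17.17 -4.59 28.12] |d| 270 ang 33.3
```

Call:
arm_command([
  {"xyz": [40, 20, -10], "delta_rot": [4, -1, 6], "claw": 0},
  {"xyz": [219, 149, 50], "delta_rot": [17.2, -4.6, 28.1], "claw": 0},
  {"xyz": [219, 149, 50], "delta_rot": [17.2, -4.6, 28.1], "claw": 0},
  {"xyz": [219, 149, 50], "delta_rot": [17.2, -4.6, 28.1], "claw": 0},
  {"xyz": [219, 149, 50], "delta_rot": [17.2, -4.6, 28.1], "claw": 0},
  {"xyz": [219, 149, 50], "delta_rot": [17.2, -4.6, 28.1], "claw": 0},
  {"xyz": [219, 149, 50], "delta_rot": [17.2, -4.6, 28.1], "claw": 0},
  {"xyz": [219, 149, 50], "delta_rot": [17.2, -4.6, 28.1], "claw": 0},
  {"xyz": [219, 149, 50], "delta_rot": [17.2, -4.6, 28.1], "claw": 0},
  {"xyz": [219, 149, 50], "delta_rot": [17.2, -4.6, 28.1], "claw": 0},
])

```text
time_s: 7.1
position: [0.5342, -0.0187, 0.2179]
tcp_rot: [0.759, 0.642, 0.08, -0.07]
force: [-0.3, -0.8, 0.1]
finger_gap: 0.087
grasp_force: 44.8
```

Run:
```python
from h import *
delta()
c=ctrl.capture("wrist"); crop(c,0,0,560,420,1.42,"pics/w3.png")
```

```text
t 7.1 pos [534.2 -18.7 217.9] F [-0.3 -0.8  0.1] q [-0.17  0.52  0.43  1.88 -0.56  0.88  0.43]
```

View pics/w3.png

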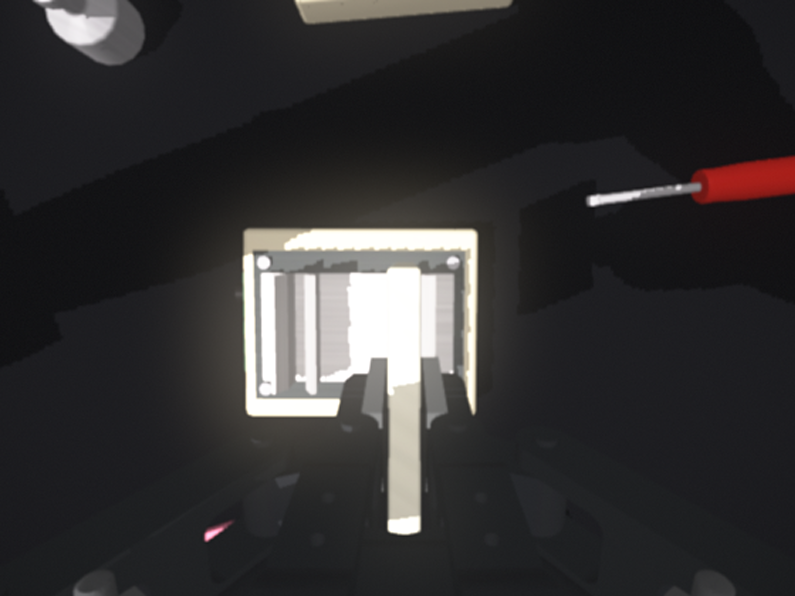

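```bash
cat > fit2.py <<'E'
from h import *
from scipy.optimize import least_squares
c=ctrl.capture("wrist")
L=lambda h:np.array([[-.08,.065,h],[.08,.065,h],[.08,-.065,h],[-.08,-.065,h]])
px=np.array([(244,229),(477,229),(475,413),(248,415)])/1.42
W=lambda p,L:L@R.from_euler('z',p[2]).as_matrix().T+[p[0],p[1],0]
r=least_squares(lambda p:(proj(c,W(p,L(p[3])))-px).ravel(),[.5,-.017,-.167,.035],x_scale=[.1,.1,.1,.01])
print(r.x.round(4),np.degrees(r.x[2]),r.fun.reshape(-1,2).round(1).tolist())
p=r.x
x0,y0,w,h,s=160,150,190,150,4.2
im=cv2.resize(c["img"][y0:y0+h,x0:x0+w],None,fx=s,fy=s,interpolation=cv2.INTER_CUBIC)
for sx in(-.035,.035):
  for z,hw,col in((.075,.0055,(0,0,255)),(.053,.0055,(0,200,0))):
    q=np.array([[sx-hw,-.035,z],[sx+hw,-.035,z],[sx+hw,.035,z],[sx-hw,.035,z]])
    cv2.polylines(im,[((proj(c,W(p,q))-[x0,y0])*s).astype(int)],True,col,1)
cv2.imwrite("pics/w4.png",im)
E
python3 fit2.py
```

```text
[ 0.503  -0.02   -0.164   0.0276] -9.397198745490062 [[-0.1, 0.1], [-0.3, -0.4], [0.1, 0.7], [0.4, -0.5]]
```

View pics/w4.png

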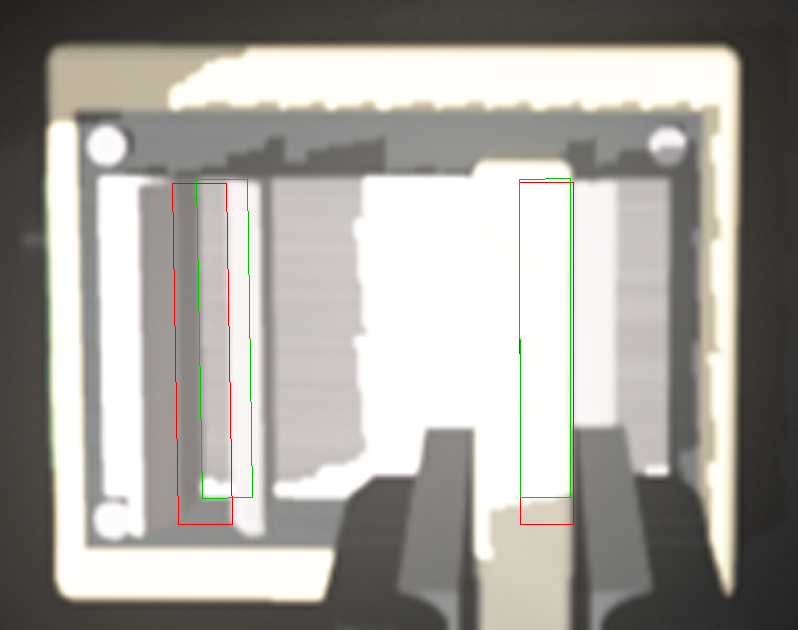

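Run:
```python
from h import *
c=ctrl.capture("wrist"); s=ctrl.state(); M=R.from_quat(s["tcp_rot"]).as_matrix()
A=M@R.from_euler('y',-12,degrees=True).as_matrix(); A=np.c_[A[:,1],A[:,0],-A[:,2]] # plaque axes
print("plaque z axis",A[:,2].round(3),"yaw",np.degrees(np.arctan2(A[1,0],A[0,0])))
top=s["position"]+M@(np.array([3.3,-.8,-33.1])/1e3)
for n,l in dict(topP=(0,.04,0),topM=(0,-.04,0),botP=(0,.04,-.09)).items(): print(n,(proj(c,top+A@l)*1.42).round(1))
print("top",top,"force",s["force"])
yt=-9.4; t0=np.array([.503,-.020,0]); Z=R.from_euler('z',yt,degrees=True).as_matrix()
Q=orient2(yt,0,12)
for e in(.045,.0):
    tcp=t0+Z@[.035,0,.053+e+.09]-Q@(np.array([3.3,-.8,-33.1])/1e3); delta((tcp,Q))
```

```text
plaque z axis [ 0.003 -0.004  1.   ] yaw -9.535611582535855
topP [[401.5 268.2]]
topM [[401.7 585.7]]
botP [[402.5 263.1]]
top [ 0.53329441 -0.02253326  0.25111359] force [ 0.3184536  -0.43121917 -1.1717158 ]
t 7.25 pos [534.6 -18.9 218.1] F [ 0.3 -0.4 -1.2] q [-0.17  0.52  0.43  1.88 -0.56  0.88  0.43]
xyz [-15.8   5.   61.1] rot [-0.17 -0.2  -0.17] |d| 63 ang 0.3
t 7.25 pos [534.6 -18.9 218.1] F [ 0.3 -0.4 -1.2] q [-0.17  0.52  0.43  1.88 -0.56  0.88  0.43]
xyz [-25.3   5.2 105.1] rot [-0.17 -0.2  -0.17] |d| 108 ang 0.3
```

```bash
cat > ov.py <<'E'
from h import *
s=ctrl.state(); M=R.from_quat(s["tcp_rot"]).as_matrix()
A=M@R.from_euler('y',-12,degrees=True).as_matrix(); A=np.c_[A[:,1],A[:,0],-A[:,2]]
top=s["position"]+M@(np.array([3.3,-.8,-33.1])/1e3)
B=top+np.array([(x,y,z) for z in(0,-.09) for x,y in((.004,.04),(.004,-.04),(-.004,-.04),(-.004,.04))])@A.T
out=[]
for n in("scene","wrist"):
    c=ctrl.capture(n); q=proj(c,B); 
    if n=="scene": x0,y0=(q.mean(0)-[40,60]).astype(int); w,h,k=80,100,5
    else: x0,y0,w,h,k=200,170,160,200,2.5
    im=cv2.resize(c["img"][y0:y0+h,x0:x0+w],None,fx=k,fy=k,interpolation=cv2.INTER_CUBIC)
    q=((q-[x0,y0])*k).astype(int)
    cv2.polylines(im,[q[:4]],True,(0,0,255),1)
    if n=="scene": cv2.polylines(im,[q[4:]],True,(0,200,0),1)
    out.append(im); print(im.shape,x0,y0)
cv2.imwrite("pics/ov.png",np.hstack(out))
E
python3 ov.py
```

```text
(500, 400, 3) 226 108
(500, 400, 3) 200 170
```

View pics/ov.png

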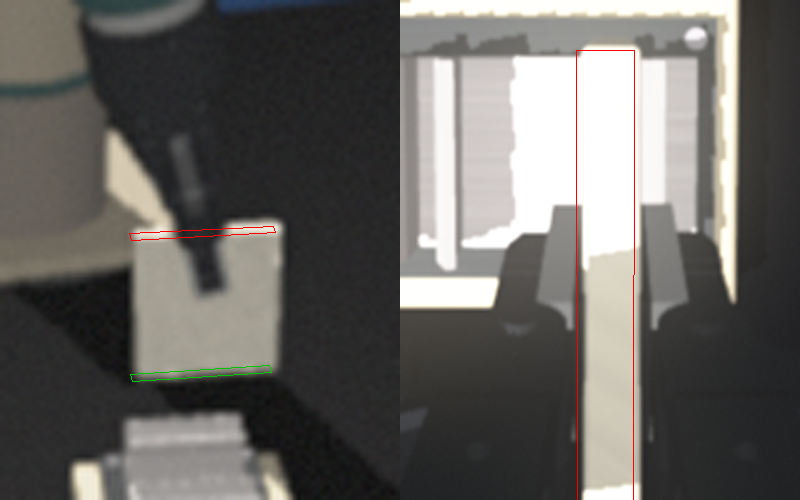

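Call:
arm_command([
  {"xyz": [-15.8, 4.2, 30], "delta_rot": [-0.2, 0, -0.1], "claw": 0},
  {"xyz": [-15.8, 4.2, 61], "delta_rot": [-0.2, 0, -0.1], "claw": 0},
  {"xyz": [-15.8, 4.2, 61], "delta_rot": [-0.2, 0, -0.1], "claw": 0},
  {"xyz": [-15.8, 4.2, 61], "delta_rot": [-0.2, 0, -0.1], "claw": 0},
])

```text
time_s: 7.75
position: [0.5385, -0.0208, 0.1554]
tcp_rot: [0.758, 0.643, 0.081, -0.069]
force: [0.4, 1.0, -0.4]
finger_gap: 0.088
grasp_force: 44.8
```

```bash
cat > tgt.py <<'E'
from h import *
import sys
sx=float(sys.argv[1]); off=np.array(eval(sys.argv[2]))/1e3; a=float(sys.argv[3])
yt=-9.4; t0=np.array([.503,-.020,0]); Z=R.from_euler('z',yt,degrees=True).as_matrix()
Q=orient2(yt,0,a)
delta(*[(t0+Z@[sx,0,.053+e+.09]-Q@off,Q) for e in map(float,sys.argv[4:])])
E
python3 tgt.py .035 [3.3,0,-33.1] 12 .045 .02 .0
```

```text
t 7.75 pos [538.5 -20.8 155.4] F [ 0.4  1.  -0.4] q [-0.12  0.61  0.37  1.93 -0.64  0.75  0.53]
xyz [-1.5 -0.1  0.1] rot [-0.02 -0.23  0.05] |d| 1 ang 0.2
xyz [-6.8 -0.1 24.6] rot [-0.02 -0.23  0.05] |d| 25 ang 0.2
xyz [-11.   -0.1  44.1] rot [-0.02 -0.23  0.05] |d| 45 ang 0.2
```

Call:
arm_command([
  {"xyz": [-3, 0, 7], "delta_rot": [0, 0, 0], "claw": 0},
  {"xyz": [-5, 0, 15], "delta_rot": [0, 0, 0], "claw": 0},
  {"xyz": [-6, 0, 20], "delta_rot": [0, 0, 0], "claw": 0},
  {"xyz": [-6.8, 0, 25], "delta_rot": [0, 0, 0], "claw": 0},
  {"xyz": [-6.8, 0, 25], "delta_rot": [0, 0, 0], "claw": 0},
])

```text
time_s: 8.25
position: [0.5381, -0.0215, 0.1288]
tcp_rot: [0.758, 0.644, 0.081, -0.069]
force: [-0.5, 0.0, -0.1]
finger_gap: 0.086
grasp_force: 44.8
```

```bash
python3 tgt.py .035 [3.3,0,-33.1] 12 .02 .0
```

```text
t 8.25 pos [538.1 -21.5 128.8] F [-0.5  0.  -0.1] q [-0.09  0.65  0.34  1.95 -0.68  0.7   0.57]
xyz [-0.4  0.2 -1.3] rot [-0.04 -0.24  0.1 ] |d| 1 ang 0.3
xyz [-4.6  0.2 18.3] rot [-0.04 -0.24  0.1 ] |d| 19 ang 0.3
```

Call:
arm_command([
  {"xyz": [-1.5, 0.2, 6], "delta_rot": [0, 0, 0], "claw": 0},
  {"xyz": [-3, 0.2, 12], "delta_rot": [0, 0, 0], "claw": 0},
  {"xyz": [-4, 0.2, 16], "delta_rot": [0, 0, 0], "claw": 0},
  {"xyz": [-4, 0.2, 16], "delta_rot": [0, 0, 0], "claw": 0},
])

```text
time_s: 8.65
position: [0.5382, -0.0222, 0.1122]
tcp_rot: [0.758, 0.644, 0.081, -0.069]
force: [-0.8, 0.6, -1.6]
finger_gap: 0.085
grasp_force: 44.8
```

Call:
arm_command([
  {"xyz": [-0.4, 0, 2], "delta_rot": [0, 0, 0], "claw": 0},
  {"xyz": [-0.4, 0, 2], "delta_rot": [0, 0, 0], "claw": 0},
])

```text
time_s: 8.85
position: [0.5386, -0.0222, 0.1107]
tcp_rot: [0.758, 0.644, 0.081, -0.069]
force: [0.1, -0.2, 0.6]
finger_gap: 0.083
grasp_force: 44.8
```

Call:
arm_command([
  {"xyz": [-0.4, 0, 2], "delta_rot": [0, 0, 0], "claw": 0},
  {"xyz": [-0.4, 0, 2], "delta_rot": [0, 0, 0], "claw": 0},
])

```text
time_s: 9.05
position: [0.5385, -0.0221, 0.1087]
tcp_rot: [0.758, 0.644, 0.081, -0.069]
force: [0.2, 0.1, -0.5]
finger_gap: 0.088
grasp_force: 44.8
```

Call:
arm_command([
  {"xyz": [-0.4, 0, 1.5], "delta_rot": [0, 0, 0], "claw": 0},
  {"xyz": [-0.4, 0, 1.5], "delta_rot": [0, 0, 0], "claw": 0},
])

```text
time_s: 9.25
position: [0.5386, -0.0222, 0.1072]
tcp_rot: [0.758, 0.644, 0.081, -0.069]
force: [-0.1, 1.0, -0.1]
finger_gap: 0.085
grasp_force: 44.8
```

Call:
arm_command([
  {"xyz": [-0.4, 0, 1.5], "delta_rot": [0, 0, 0], "claw": 0},
  {"xyz": [-0.4, 0, 1.5], "delta_rot": [0, 0, 0], "claw": 0},
])

```text
time_s: 9.45
position: [0.5388, -0.0222, 0.1065]
tcp_rot: [0.758, 0.644, 0.082, -0.069]
force: [-1.4, 0.2, 5.9]
finger_gap: 0.083
grasp_force: 45.9
```

Call:
arm_command([
  {"xyz": [-0.3, 0, 1.5], "delta_rot": [0, 0, 0], "claw": 0},
  {"xyz": [-0.3, 0, 1.5], "delta_rot": [0, 0, 0], "claw": 0},
])

```text
time_s: 9.65
position: [0.5392, -0.0218, 0.1063]
tcp_rot: [0.758, 0.644, 0.083, -0.069]
force: [-3.9, 0.3, 17.1]
finger_gap: 0.086
grasp_force: 47.5
```

Call:
arm_command([
  {"xyz": [0.4, 0, -2], "delta_rot": [0, 0, 0], "claw": 0},
  {"xyz": [0.4, 0, -2], "delta_rot": [0, 0, 0], "claw": 30},
  {"xyz": [0.4, 0, -2], "delta_rot": [0, 0, 0], "claw": 30},
  {"xyz": [0.4, 0, -2], "delta_rot": [0, 0, 0], "claw": 30},
  {"xyz": [0.4, 0, -2], "delta_rot": [0, 0, 0], "claw": 30},
  {"xyz": [2, 0, -10], "delta_rot": [0, 0, 0], "claw": 30},
  {"xyz": [6, 0, -30], "delta_rot": [0, 0, 0], "claw": 30},
  {"xyz": [15, 0, -70], "delta_rot": [0, 0, 0], "claw": 30},
  {"xyz": [25, 0, -118], "delta_rot": [0, 0, 0], "claw": 30},
  {"xyz": [25, 0, -118], "delta_rot": [0, 0, 0], "claw": 30},
  {"xyz": [25, 0, -118], "delta_rot": [0, 0, 0], "claw": 30},
])

```text
time_s: 10.75
position: [0.539, -0.0228, 0.2264]
tcp_rot: [0.758, 0.644, 0.083, -0.068]
force: [-1.2, 0.5, -0.1]
finger_gap: 0.353
grasp_force: 0.0
```

Run:
```python
from h import *
# check: where is plaque in scene image? compare to predicted seated outline
c=ctrl.capture("scene"); Z=R.from_euler('z',-9.4,degrees=True).as_matrix(); o=np.array([.503,-.02,0])+Z@[.035,0,.053]
B=o+np.array([(.004,y,z) for z in(.09,.034) for y in(-.04,.04)])@Z.T
q=proj(c,B);print(q.round(1))
x0,y0=(q.mean(0)-[30,25]).astype(int); cv2.imwrite("pics/sc3.png",cv2.resize(c["img"][y0:y0+50,x0:x0+60],None,fx=6,fy=6,interpolation=cv2.INTER_CUBIC)); print(x0,y0)
g=c["img"].astype(int); 
for y in range(y0,y0+50,3): print(y," ".join("%3d"%v for v in g[y,x0:x0+60:2].mean(1)))
Q2=orient2(15,.4,12);Q=orient(15,.4)
top=np.array([.4848,-.2672,.102])+np.array([.0676,.0181,.003])
print(top); delta((top-Q[:,2]*.08+[0,0,0.03],Q2),(top-Q[:,2]*.015,Q2))
```

```text
[[251.7 190.7]
 [279.5 189. ]
 [251.8 207.1]
 [279.  205.4]]
235 173
173  41  34  27  23  20  19  24  24  17  24  22  21  19  23  23  18  18  21  21  23  18  31  42  41  40  42  42  41  41  41
176  43  41  40  28  20  20  22  24  19  22  21  20  21  18  19  21  23  22  22  21  20  24  27  41  43  41  39  40  42  42
179  43  42  42  42  36  25  22  21  22  21  21  22  26  20  25  22  28  24  22  24  25  38  42  40  39  41  41  42  41  43
182  44  40  44  43  44  43  25  24  22  22  23  21  22  24  23  26  23  25  21  21  21  24  34  41  41  41  42  41  42  40
185  43  42  42  45  45  43  42  43  38  40  42  26  22  23  21  23  22  22  20  21  23  22  18  22  34  42  43  41  39  41
188  45  43  43  45  43  45  43  45  43  76  78 103  99 125 128 134 140 156 166 166 185 220 209  29  22  22  40  41  43  44
191  44  42  45  43  47  43  44  46  80 192 205 198 183 180 169 167 162 165 165 160 158 157 146  31  24  20  19  26  43  40
194  44  42  42  42  44  42  44  44 126 157 156 155 153 155 156 156 156 156 156 157 154 154 149  28  20  23  23  21  18  38
197  43  44  46  46  44  45  43  46 117
[... 640 characters left out ...]
 141 143 143 141 143 143 143 144 134 184 230 120  19  21  25  20
215  47  46  42  83 215 229 220  92  98 153 145 144 145 144 144 145 144 144 144 145 143 138 104 126 226 213  36  20  18  25
218  43  46  43  66 171 229 223 110  92 101 130 133 132 131 131 130 128 128 127 128 127 122  69  75 206 226 101  18  16  20
221  46  49  42  49 150 229 230 150 102 114 172 141 142 142 141 139 135 138 138 136 134 132  83  98 134 230 194  30  24  23
[ 0.5524 -0.2491  0.105 ]
t 10.8 pos [538.  -22.5 225. ] F [-0.   0.7 -0.9] q [-0.17  0.51  0.44  1.86 -0.55  0.9   0.43]
xyz [-232.3   22.3  -33.7] rot [-16.99   4.62 -28.15] |d| 236 ang 33.2
xyz [-241.2   45.3   56.3] rot [-16.99   4.62 -28.15] |d| 252 ang 33.2
```

Call:
arm_command([
  {"xyz": [-30, 5, -34], "delta_rot": [-2, 0.5, -4], "claw": 40},
  {"xyz": [-232, 22, -34], "delta_rot": [-17, 4.6, -28.1], "claw": 40},
  {"xyz": [-232, 22, -34], "delta_rot": [-17, 4.6, -28.1], "claw": 40},
  {"xyz": [-232, 22, -34], "delta_rot": [-17, 4.6, -28.1], "claw": 40},
  {"xyz": [-232, 22, -34], "delta_rot": [-17, 4.6, -28.1], "claw": 40},
  {"xyz": [-232, 22, -34], "delta_rot": [-17, 4.6, -28.1], "claw": 40},
  {"xyz": [-232, 22, -34], "delta_rot": [-17, 4.6, -28.1], "claw": 40},
  {"xyz": [-241, 45, 56], "delta_rot": [-17, 4.6, -28.1], "claw": 40},
  {"xyz": [-241, 45, 56], "delta_rot": [-17, 4.6, -28.1], "claw": 40},
  {"xyz": [-241, 45, 56], "delta_rot": [-17, 4.6, -28.1], "claw": 40},
  {"xyz": [-241, 45, 56], "delta_rot": [-17, 4.6, -28.1], "claw": 40},
])

```text
time_s: 11.9
position: [0.5456, -0.25, 0.1178]
tcp_rot: [0.578, 0.785, 0.219, 0.037]
force: [1.1, 0.4, -0.3]
finger_gap: 0.468
grasp_force: 0.0
```

Run:
```python
from h import *
Q2=orient2(15,.4,12);Q=orient(15,.4)
top=np.array([.5524,-.2491,.105])
delta((top-Q[:,2]*.015,Q2),(top+Q[:,2]*.016+Q2[:,2]*.0187,Q2))
c=ctrl.capture("wrist"); g=c["img"].astype(int).mean(2)
p=proj(c,[top+(Q[:,0]*y) for y in(.04,0,-.04)]); print(p.round(1))
for i in(0,1):
  for f in(.1,.3,.5,.7):
    pass
for y in np.linspace(p[0,1]+5,p[1,1],5).astype(int): print(y,int(p[1,0])-30," ".join("%3d"%v for v in g[y,int(p[1,0])-30:int(p[1,0])+32:2]))
```

```text
t 11.9 pos [ 545.6 -250.   117.8] F [ 1.1  0.4 -0.3] q [ 0.57  0.71  0.1   1.89 -0.89  0.67  1.69]
xyz [-0.7  1.3 -0.7] rot [-0.12 -0.12 -0.17] |d| 2 ang 0.2
xyz [-7.3  1.4 48.3] rot [-0.12 -0.12 -0.17] |d| 49 ang 0.2
[[289.3 181.3]
 [289.4 263.8]
 [289.5 343.5]]
186 259 236 236 237 237 237 237 237 237 238 247 255 255 255 255 255 255 255 255 222 160 161 161 160 160 158 193 237 236 236 235 235
205 259 238 238 238 238 239 239 246 255 255 255 255 255 255 255 255 255 255 255 236 171 182 180 180 167 165 206 231 237 237 237 236
225 259 237 238 238 239 239 235 197 251 255 255 255 255 255 255 255 255 255 255 245 167 180 179 177 167 164 170 216 178 167 158 158
244 259 159 160 161 162 162 163 164 173 173 192 255 255 255 255 255 255 255 255 247 162 174 173 172 163 160 159 159 158 157 156 155
263 259 153 154 155 156 156 156 156 164 167 168 234 251 253 251 251 251 251 251 194 152 166 165 164 156 153 154 153 152 151 151 150
```

Call:
arm_command([
  {"xyz": [-3, 1, 20], "delta_rot": [0, 0, 0], "claw": 40},
  {"xyz": [-6, 1, 38], "delta_rot": [0, 0, 0], "claw": 40},
  {"xyz": [-7.3, 1, 48], "delta_rot": [0, 0, 0], "claw": 40},
  {"xyz": [-7.3, 1, 48], "delta_rot": [0, 0, 0], "claw": 40},
  {"xyz": [-7.3, 1, 48], "delta_rot": [0, 0, 0], "claw": 40},
])

```text
time_s: 12.45
position: [0.5653, -0.2436, 0.0761]
tcp_rot: [0.577, 0.786, 0.219, 0.04]
force: [-1.2, -0.1, 1.0]
finger_gap: 0.468
grasp_force: 0.0
```

Call:
arm_command([
  {"xyz": [0, 0, 0], "delta_rot": [0, 0, 0], "claw": 0},
  {"xyz": [0, 0, 0], "delta_rot": [0, 0, 0], "claw": 0},
  {"xyz": [0, 0, 0], "delta_rot": [0, 0, 0], "claw": 0},
  {"xyz": [0, 0, 0], "delta_rot": [0, 0, 0], "claw": 0},
  {"xyz": [0, 0, 0], "delta_rot": [0, 0, 0], "claw": 0},
  {"xyz": [0, 0, 0], "delta_rot": [0, 0, 0], "claw": 0},
  {"xyz": [0, 0, 0], "delta_rot": [0, 0, 0], "claw": 0},
  {"xyz": [0, 0, 0], "delta_rot": [0, 0, 0], "claw": 0},
], grip_force=30)

```text
time_s: 13.25
position: [0.5649, -0.2436, 0.0755]
tcp_rot: [0.578, 0.785, 0.219, 0.04]
force: [-3.5, -1.0, 6.4]
finger_gap: 0.087
grasp_force: 34.0
```

Run:
```python
from h import *
s=ctrl.state();p=s["position"]
M=R.from_quat(s["tcp_rot"]).as_matrix(); print("top in tool mm",(M.T@([.5524,-.2491,.105]-p)*1e3).round(1)); delta()
```

```text
top in tool mm [  4.7  -0.9 -32.2]
t 13.25 pos [ 564.9 -243.6   75.5] F [-3.5 -1.   6.4] q [ 0.57  0.79  0.05  1.88 -0.95  0.6   1.74]
```

Call:
arm_command([
  {"xyz": [2, 0, -10], "delta_rot": [0, 0, 0], "claw": 0},
  {"xyz": [5, 0, -24], "delta_rot": [0, 0, 0], "claw": 0},
  {"xyz": [9, 0, -42], "delta_rot": [0, 0, 0], "claw": 0},
  {"xyz": [15, 0, -70], "delta_rot": [0, 0, 0], "claw": 0},
  {"xyz": [23, 0, -110], "delta_rot": [0, 0, 0], "claw": 0},
  {"xyz": [23, 0, -110], "delta_rot": [0, 0, 0], "claw": 0},
], grip_force=45)

```text
time_s: 13.85
position: [0.5229, -0.2578, 0.1833]
tcp_rot: [0.578, 0.785, 0.218, 0.043]
force: [0.9, -0.5, -1.0]
finger_gap: 0.082
grasp_force: 44.3
```

```bash
python3 tgt.py -.035 [4.7,0,-33.5] 12 .13 .045
```

```text
t 13.85 pos [ 522.9 -257.8  183.3] F [ 0.9 -0.5 -1. ] q [ 0.56  0.6   0.16  1.89 -0.82  0.77  1.63]
xyz [255.8  32.2   4.1] rot [17.39 -4.45 28.13] |d| 258 ang 33.4
xyz [240.2  -1.2  80.7] rot [17.39 -4.45 28.13] |d| 253 ang 33.4
```

Call:
arm_command([
  {"xyz": [50, 5, -40], "delta_rot": [4, -1, 6], "claw": 0},
  {"xyz": [256, 32, 4], "delta_rot": [17.4, -4.45, 28.1], "claw": 0},
  {"xyz": [256, 32, 4], "delta_rot": [17.4, -4.45, 28.1], "claw": 0},
  {"xyz": [256, 32, 4], "delta_rot": [17.4, -4.45, 28.1], "claw": 0},
  {"xyz": [256, 32, 4], "delta_rot": [17.4, -4.45, 28.1], "claw": 0},
  {"xyz": [256, 32, 4], "delta_rot": [17.4, -4.45, 28.1], "claw": 0},
  {"xyz": [256, 32, 4], "delta_rot": [17.4, -4.45, 28.1], "claw": 0},
  {"xyz": [256, 32, 4], "delta_rot": [17.4, -4.45, 28.1], "claw": 0},
  {"xyz": [256, 32, 4], "delta_rot": [17.4, -4.45, 28.1], "claw": 0},
])

```text
time_s: 14.75
position: [0.4683, -0.0103, 0.2362]
tcp_rot: [0.758, 0.644, 0.079, -0.071]
force: [0.6, 0.1, -0.7]
finger_gap: 0.089
grasp_force: 44.4
```

```bash
python3 tgt.py -.035 [4.7,0,-33.5] 12 .05 .02
```

```text
t 14.75 pos [468.3 -10.3 236.2] F [ 0.6  0.1 -0.7] q [-0.22  0.4   0.46  2.02 -0.53  0.84  0.43]
xyz [-17.8   1.2  74.8] rot [-0.33 -0.24  0.07] |d| 77 ang 0.4
xyz [-24.2   1.4 104.2] rot [-0.33 -0.24  0.07] |d| 107 ang 0.4
```

Call:
arm_command([
  {"xyz": [-9, 1.2, 37], "delta_rot": [-0.3, -0.2, 0], "claw": 0},
  {"xyz": [-17.8, 1.2, 75], "delta_rot": [-0.3, -0.2, 0], "claw": 0},
  {"xyz": [-17.8, 1.2, 75], "delta_rot": [-0.3, -0.2, 0], "claw": 0},
  {"xyz": [-17.8, 1.2, 75], "delta_rot": [-0.3, -0.2, 0], "claw": 0},
])

```text
time_s: 15.15
position: [0.4686, -0.0125, 0.1591]
tcp_rot: [0.759, 0.643, 0.079, -0.069]
force: [0.0, 0.0, -0.6]
finger_gap: 0.09
grasp_force: 44.3
```

```bash
python3 tgt.py -.035 [4.7,0,-33.5] 12 .05 .02 .003
```

```text
t 15.15 pos [468.6 -12.5 159.1] F [ 0.   0.  -0.6] q [-0.14  0.52  0.37  2.11 -0.67  0.66  0.59]
xyz [ 0.6  0.1 -0. ] rot [-0.12 -0.05 -0.08] |d| 1 ang 0.2
xyz [-5.7  0.2 29.3] rot [-0.12 -0.05 -0.08] |d| 30 ang 0.2
xyz [-9.2  0.3 45.9] rot [-0.12 -0.05 -0.08] |d| 47 ang 0.2
```

Call:
arm_command([
  {"xyz": [-2, 0.2, 10], "delta_rot": [0, 0, 0], "claw": 0},
  {"xyz": [-4, 0.2, 18], "delta_rot": [0, 0, 0], "claw": 0},
  {"xyz": [-5, 0.2, 25], "delta_rot": [0, 0, 0], "claw": 0},
  {"xyz": [-5.7, 0.2, 30], "delta_rot": [0, 0, 0], "claw": 0},
  {"xyz": [-5.7, 0.2, 30], "delta_rot": [0, 0, 0], "claw": 0},
])

```text
time_s: 15.65
position: [0.4686, -0.0098, 0.128]
tcp_rot: [0.758, 0.644, 0.08, -0.069]
force: [0.0, 0.6, -1.2]
finger_gap: 0.083
grasp_force: 44.4
```

Call:
arm_command([
  {"xyz": [-1.5, 0, 7], "delta_rot": [0, 0, 0], "claw": 0},
  {"xyz": [-3, 0, 14], "delta_rot": [0, 0, 0], "claw": 0},
  {"xyz": [-3, 0, 15], "delta_rot": [0, 0, 0], "claw": 0},
  {"xyz": [-3, 0, 15], "delta_rot": [0, 0, 0], "claw": 0},
])

```text
time_s: 16.05
position: [0.4687, -0.0098, 0.1128]
tcp_rot: [0.758, 0.644, 0.08, -0.069]
force: [0.0, -0.3, -0.8]
finger_gap: 0.088
grasp_force: 44.4
```

Call:
arm_command([
  {"xyz": [-0.4, 0, 2], "delta_rot": [0, 0, 0], "claw": 0},
  {"xyz": [-0.4, 0, 2], "delta_rot": [0, 0, 0], "claw": 0},
])

```text
time_s: 16.25
position: [0.4689, -0.0098, 0.1111]
tcp_rot: [0.758, 0.644, 0.08, -0.069]
force: [-0.5, 0.1, -1.4]
finger_gap: 0.086
grasp_force: 44.4
```

Call:
arm_command([
  {"xyz": [-0.4, 0, 2], "delta_rot": [0, 0, 0], "claw": 0},
  {"xyz": [-0.4, 0, 2], "delta_rot": [0, 0, 0], "claw": 0},
])

```text
time_s: 16.45
position: [0.4693, -0.0097, 0.1098]
tcp_rot: [0.758, 0.644, 0.08, -0.068]
force: [-1.2, -0.3, 5.6]
finger_gap: 0.085
grasp_force: 45.5
```

Call:
arm_command([
  {"xyz": [-0.4, 0, 1.5], "delta_rot": [0, 0, 0], "claw": 0},
  {"xyz": [-0.4, 0, 1.5], "delta_rot": [0, 0, 0], "claw": 0},
])

```text
time_s: 16.65
position: [0.4695, -0.0094, 0.1097]
tcp_rot: [0.757, 0.644, 0.082, -0.069]
force: [-4.5, -1.1, 22.9]
finger_gap: 0.089
grasp_force: 48.0
```

Call:
arm_command([
  {"xyz": [0.4, 0, -2], "delta_rot": [0, 0, 0], "claw": 0},
  {"xyz": [0.4, 0, -2], "delta_rot": [0, 0, 0], "claw": 30},
  {"xyz": [0.4, 0, -2], "delta_rot": [0, 0, 0], "claw": 30},
  {"xyz": [0.4, 0, -2], "delta_rot": [0, 0, 0], "claw": 30},
  {"xyz": [0.4, 0, -2], "delta_rot": [0, 0, 0], "claw": 30},
  {"xyz": [2, 0, -10], "delta_rot": [0, 0, 0], "claw": 30},
  {"xyz": [6, 0, -30], "delta_rot": [0, 0, 0], "claw": 30},
  {"xyz": [15, 0, -70], "delta_rot": [0, 0, 0], "claw": 30},
  {"xyz": [25, 0, -118], "delta_rot": [0, 0, 0], "claw": 30},
  {"xyz": [25, 0, -118], "delta_rot": [0, 0, 0], "claw": 30},
  {"xyz": [25, 0, -118], "delta_rot": [0, 0, 0], "claw": 30},
])

```text
time_s: 17.75
position: [0.4696, -0.0099, 0.2296]
tcp_rot: [0.757, 0.644, 0.081, -0.068]
force: [0.6, 0.8, 0.4]
finger_gap: 0.354
grasp_force: 0.0
```

Run:
```python
from h import *
V=orient(-5.3,0)
Z=R.from_euler('z',-5.3,degrees=True).as_matrix()
p=np.array([.5696,.2407,0])+Z@[-.038,0,.29]; print(p)
delta((p,V))
```

```text
[0.53176246 0.24421008 0.29      ]
t 17.75 pos [469.6  -9.9 229.6] F [0.6 0.8 0.4] q [-0.22  0.41  0.47  2.04 -0.55  0.82  0.45]
xyz [267.7  20.8  -4.3] rot [  0.52 -12.1   -3.89] |d| 269 ang 12.7
```

Call:
arm_command([
  {"xyz": [20, 5, -40], "delta_rot": [0, -2, 0], "claw": 0},
  {"xyz": [268, 21, -4], "delta_rot": [0.5, -12.1, -3.9], "claw": 0},
  {"xyz": [268, 21, -4], "delta_rot": [0.5, -12.1, -3.9], "claw": 0},
  {"xyz": [268, 21, -4], "delta_rot": [0.5, -12.1, -3.9], "claw": 0},
  {"xyz": [268, 21, -4], "delta_rot": [0.5, -12.1, -3.9], "claw": 0},
  {"xyz": [268, 21, -4], "delta_rot": [0.5, -12.1, -3.9], "claw": 0},
  {"xyz": [268, 21, -4], "delta_rot": [0.5, -12.1, -3.9], "claw": 0},
  {"xyz": [268, 21, -4], "delta_rot": [0.5, -12.1, -3.9], "claw": 0},
  {"xyz": [268, 21, -4], "delta_rot": [0.5, -12.1, -3.9], "claw": 0},
])

```text
time_s: 18.65
position: [0.5311, 0.2423, 0.2869]
tcp_rot: [0.74, 0.673, -0.003, -0.001]
force: [0.1, -0.6, 0.7]
finger_gap: -0.002
grasp_force: 0.0
```

Run:
```python
from h import *
delta()
w=ctrl.capture("wrist"); s=ctrl.capture("scene")
Z=R.from_euler('z',-5.3,degrees=True).as_matrix()
q=proj(w,np.array([.5696,.2407,0])+np.array([(x,y,.082) for x,y in((-.0625,.043),(.0625,.043),(.0625,-.043),(-.0625,-.043))])@Z.T)
print(q.round(1))
a=cv2.resize(w["img"][100:380,110:450],None,fx=1.7,fy=1.7,interpolation=cv2.INTER_CUBIC)
a=cv2.polylines(a,[((q-[110,100])*1.7).astype(int)],True,(0,0,255),1)
b=cv2.resize(s["img"][180:245,238:302],None,fx=3.4,fy=3.4,interpolation=cv2.INTER_CUBIC)
H=max(a.shape[0],b.shape[0]); f=lambda i:np.pad(i,((0,H-i.shape[0]),(0,0),(0,0)))
o=np.hstack([f(a),f(b)]);print(a.shape,o.shape);cv2.imwrite("pics/last.png",o)
```

```text
t 18.65 pos [531.1 242.3 286.9] F [ 0.1 -0.6  0.7] q [-0.82  0.52  0.54  1.64 -0.3   1.06 -0.28]
[[260.6 131.7]
 [389.7 131.4]
 [382.8 215.9]
 [262.4 216. ]]
(476, 578, 3) (476, 796, 3)
```

View pics/last.png

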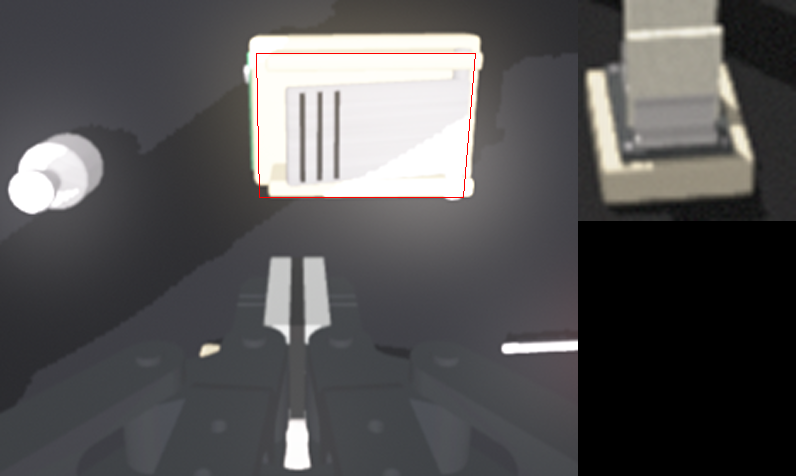

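Run:
```python
from h import *
w=ctrl.capture("wrist"); P=lambda u,z:ray(w,np.array(u)/1.7+[110,100],z)
a,b=P((287,86),.1136),P((287,185),.1136); print("free end",a.round(4),b.round(4),np.linalg.norm(a-b).round(4),np.degrees(np.arctan2(-(a-b)[0],(a-b)[1])))
c,d=P((249,36),.035),P((481,36),.035); print("base +y",c.round(4),d.round(4),np.linalg.norm(c-d).round(4),np.degrees(np.arctan2((d-c)[1],(d-c)[0])))
yaw=-5.3;Z=R.from_euler('z',yaw,degrees=True).as_matrix()
print("origin from free end",((a+b)/2-Z@[-.0494,0,0]).round(4),"from base",((c+d)/2-Z@[0,.05,0]).round(4))
for x in((268,197),(473,197)): print("cheek",(Z.T@(P(x,.082)-[.5696,.2407,0])).round(4))
```

```text
free end [0.5288 0.2729 0.1136] [0.5233 0.2186 0.1136] 0.0546 -5.798555108030361
base +y [0.5052 0.2974 0.035 ] [0.6538 0.283  0.035 ] 0.1493 -5.537891079955995
origin from free end [0.5752 0.2412 0.1136] from base [0.5749 0.2404 0.035 ]
cheek [-0.0565 -0.0434  0.082 ]
cheek [ 0.0691 -0.0438  0.082 ]
```

Run:
```python
from h import *
V=orient(-5.5,0)
delta(*[([.5372,.2446,z],V) for z in(.135,.082)])
```

```text
t 18.8 pos [531.7 242.  288. ] F [-0.1 -0.4 -0.4] q [-0.81  0.52  0.54  1.64 -0.3   1.06 -0.28]
xyz [  3.3   5.7 153. ] rot [-0.19  0.07 -0.02] |d| 153 ang 0.2
xyz [  3.4   5.9 206. ] rot [-0.19  0.07 -0.02] |d| 206 ang 0.2
```

Call:
arm_command([
  {"xyz": [3.3, 5.7, 50], "delta_rot": [-0.2, 0, 0], "claw": 0},
  {"xyz": [3.3, 5.7, 100], "delta_rot": [-0.2, 0, 0], "claw": 0},
  {"xyz": [3.3, 5.7, 140], "delta_rot": [-0.2, 0, 0], "claw": 0},
  {"xyz": [3.3, 5.7, 153], "delta_rot": [-0.2, 0, 0], "claw": 0},
  {"xyz": [3.3, 5.7, 153], "delta_rot": [-0.2, 0, 0], "claw": 0},
  {"xyz": [3.3, 5.7, 153], "delta_rot": [-0.2, 0, 0], "claw": 0},
])

```text
time_s: 19.4
position: [0.5389, 0.2468, 0.1369]
tcp_rot: [0.74, 0.673, 0.001, 0.001]
force: [-0.8, 0.9, 0.4]
finger_gap: -0.0
grasp_force: 0.0
```

Run:
```python
from h import *
V=orient(-5.5,0)
delta(*[([.5372,.2446,z],V) for z in(.115,.082)])
```

```text
t 19.4 pos [538.9 246.8 136.9] F [-0.8  0.9  0.4] q [-0.75  0.7   0.44  1.78 -0.42  0.74 -0.18]
xyz [-2.3 -1.6 21.9] rot [ 0.2  -0.05  0.11] |d| 22 ang 0.2
xyz [-2.4 -1.7 54.9] rot [ 0.2  -0.05  0.11] |d| 55 ang 0.2
```

Call:
arm_command([
  {"xyz": [-2, -1.5, 10], "delta_rot": [0, 0, 0], "claw": 0},
  {"xyz": [-2, -1.5, 20], "delta_rot": [0, 0, 0], "claw": 0},
  {"xyz": [-2, -1.5, 26], "delta_rot": [0, 0, 0], "claw": 0},
  {"xyz": [-2, -1.5, 32], "delta_rot": [0, 0, 0], "claw": 0},
  {"xyz": [-2, -1.5, 37], "delta_rot": [0, 0, 0], "claw": 0},
  {"xyz": [-2, -1.5, 42], "delta_rot": [0, 0, 0], "claw": 0},
  {"xyz": [-2, -1.5, 47], "delta_rot": [0, 0, 0], "claw": 0},
  {"xyz": [-2, -1.5, 50], "delta_rot": [0, 0, 0], "claw": 0},
  {"xyz": [-2, -1.5, 50], "delta_rot": [0, 0, 0], "claw": 0},
  {"xyz": [-2, -1.5, 50], "delta_rot": [0, 0, 0], "claw": 0},
])

```text
time_s: 20.4
position: [0.5346, 0.2455, 0.0849]
tcp_rot: [0.739, 0.674, -0.001, -0.0]
force: [-3.9, 0.9, 5.8]
finger_gap: 0.001
grasp_force: 2.7
```

Run:
```python
from h import *
V=orient(-5.5,0); F=[]
for _ in range(6): ctrl.capture("wrist"); s=ctrl.state(); F.append(np.r_[s["force"],s["position"]])
print(np.mean(F,0).round(4)); delta(([.5372,.2446,.082],V))
```

```text
[-4.0865  0.6469  5.7474  0.5346  0.2455  0.085 ]
t 20.7 pos [534.6 245.5  85. ] F [-3.7  0.3  6. ] q [-0.72  0.77  0.39  1.82 -0.46  0.64 -0.15]
xyz [-0.7  2.7  3. ] rot [-0.08  0.02  0.2 ] |d| 4 ang 0.2
```

Call:
arm_command([
  {"xyz": [0, 1, 1.5], "delta_rot": [0, 0, 0], "claw": 0},
  {"xyz": [0, 1.5, 2.7], "delta_rot": [0, 0, 0], "claw": 0},
  {"xyz": [0, 1.5, 2.7], "delta_rot": [0, 0, 0], "claw": 0},
  {"xyz": [0, 1.5, 2.7], "delta_rot": [0, 0, 0], "claw": 0},
])

```text
time_s: 21.1
position: [0.5362, 0.2454, 0.0824]
tcp_rot: [0.739, 0.674, -0.001, -0.0]
force: [-4.6, 1.2, 5.3]
finger_gap: 0.003
grasp_force: 3.0
```

Run:
```python
from h import *
F=[]
for _ in range(6): c=ctrl.capture("wrist"); s=ctrl.state(); F.append(np.r_[s["force"],s["position"]])
print(np.mean(F,0).round(4)); delta()
# paddle free-end edge vs height: predicted pixel column rows for level / +-0.05 rad
Z=R.from_euler('z',-5.5,degrees=True).as_matrix(); g=c["img"].astype(int).mean(2)
for th in(-.08,0,.08):
    P=np.array([[.052-.108*np.cos(th)+.006*np.sin(th),.018,.076+.108*np.sin(th)+.006*np.cos(th)]])@Z.T+[.575,.241,0]
    print(th,proj(c,P).round(1))
y,x=proj(c,P)[0][::-1].astype(int)
for r in range(y-4,y+5,2): print(r,x-20," ".join("%3d"%v for v in g[r,x-20:x+30]))
```

```text
[-4.4818  0.1877  5.8845  0.5361  0.2454  0.0824]
t 21.4 pos [536.2 245.4  82.4] F [-4.4 -0.6  6. ] q [-0.72  0.78  0.39  1.82 -0.46  0.64 -0.14]
-0.08 [[247.4 226.6]]
0 [[245.7 233.4]]
0.08 [[245.4 240.9]]
236 225 208 219 223 226 230 232 233 232 232 232 232 233 233 232 233 233 233 232 233 233 224 193 185 191 197 201 201 202 202 202 202 202 202 203 189 139  87  73  74  74  75  97 152 196 204 203 203 203 204 203
238 225 206 218 222 226 229 232 232 232 232 232 232 233 232 232 232 232 233 232 233 233 226 202 186 189 196 201 202 201 201 201 201 201 202 202 188 137  86  72  73  73  74  97 151 195 202 202 202 202 202 201
240 225 201 217 222 226 229 232 232 232 232 232 232 232 232 232 232 232 233 233 233 233 226 200 184 187 193 199 200 199 199 199 200 200 200 199 189 146  91  71  73  72  74  91 143 192 202 200 200 200 200 200
242 225 196 217 222 225 229 232 232 232 232 232 232 233 232 233 232 232 232 233 233 233 225 199 182 186 193 198 198 199 198 199 199 199 199 199 192 156  96  71  72  71  72  84 134 189 200 200 200 199 199 199
244 225 193 216 221 225 228 231 232 232 232 232 232 232 233 232 232 232 232 232 233 233 227 205 181 183 191 196 197 198 197 198 198 197 198 198 190 155  95  69  70  71  72  84 133 188 200 198 198 198 198 198
```

Run:
```python
from h import *
c=ctrl.capture("wrist"); g=c["img"].astype(int).mean(2); Z=R.from_euler('z',-5.5,degrees=True).as_matrix()
for d in(.100,.075):
  f=lambda th,y:proj(c,np.array([[.052-d*np.cos(th)+.006*np.sin(th),y,.076+d*np.sin(th)+.006*np.cos(th)]])@Z.T+[.575,.241,0])[0].round(1)
  print(d,[(th,f(th,.028)) for th in(-.08,0,.08)],"cheek in/out",f(0,.033),f(0,.043))
  x=int(f(0,.028)[0]); y=int(f(0,.028)[1]); print(y-35,g[y-35:y+20,x].astype(int).tolist())
```

```text
0.1 [(-0.08, array([264.6, 205.9])), (0, array([264. , 211.2])), (0.08, array([264.8, 217.1]))] cheek in/out [263.8 199.8] [263.5 176.3]
176 [199, 213, 224, 230, 233, 235, 236, 236, 236, 235, 235, 234, 234, 234, 233, 233, 233, 232, 232, 232, 228, 219, 212, 221, 232, 234, 234, 234, 234, 234, 233, 224, 195, 163, 161, 173, 186, 195, 197, 200, 201, 195, 161, 106, 78, 76, 76, 76, 76, 76, 76, 75, 76, 76, 75]
0.075 [(-0.08, array([321.1, 207.4])), (0, array([323.1, 211.4])), (0.08, array([326.4, 215.8]))] cheek in/out [323.5 200. ] [324.4 176.5]
176 [202, 218, 227, 231, 233, 234, 235, 235, 234, 234, 233, 234, 233, 233, 233, 232, 232, 231, 232, 230, 225, 215, 212, 222, 232, 234, 234, 234, 234, 234, 232, 214, 176, 161, 169, 181, 191, 197, 199, 201, 201, 201, 200, 201, 202, 203, 203, 203, 203, 202, 202, 204, 203, 202, 200]
```

```bash
python3 -c "
from station import ctrl
print(ctrl.sign_off())"
```

```text
the job is handed in; nothing more can be done
None
```

I handed in the job with both plaques standing in the tester's rack, one per slot and released, and the fingertips holding the paddle about level (TCP at 82.4 mm, 6 N of push). I used about 22 of the 67 s and saw no sign of disturbing the weight, bottle, screwdriver or dish, but I have no verdict from the judge.

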